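Hang the sieve screen and test it with a tug

ROBOT

A 7-joint arm with a two-finger parallel gripper is mounted at the origin on a cart in front of the work surface, level with it; the furniture and walls round the work are solid. World frame = base frame: x ahead of the robot, y to its left, z up, the work surface at z = 0. Lengths are in m, angles in rad, forces in N, time in s.
With the tool pointing down it reaches from about 0.425 to 0.925 m from the base axis. Payload 6.8 kg.
Tool frame: the origin (TCP) lies between the finger pads, 19 mm behind the fingertips; this is the grasp point; z points along the fingers, y is the line along which they close (so a half turn about z gives the same grasp; the last joint's range is limited). The gripper opens to 85 mm and grips with 20 to 120 N. Pads are 22 mm wide; open, the fingers measure 114 mm over their backs; the gripper's body (76 mm by 85 mm) begins 54 mm behind the grasp point. The pads swing forward as they close: fully open they stand 13 mm farther back than shut.
Start: joints at [-1.428, 0.477, 0.022, 1.555, -0.011, 1.109, -0.083], TCP at [0.168, 0.654, 0.25] pointing down, gripper open.
Joint ranges: [-2.96, 2.96], [-0.34, 2.1], [-1.41, 1.46], [0.24, 2.44], [-1.37, 4.51], [0.17, 1.92], [-2.96, 2.96]. Speed limits (rad/s): [2.39, 2.39, 3.14, 3.14, 3.14, 3.14, 3.14].

INTERFACE

Orientations are given as a rotation vector (axis times angle).
In Python, from bench import get_obs, grab_frame, camera_params, r gives the robot as it stands.
- The arm moves only by the shell command python3 -m jog 'ROWS' [FORCE]. ROWS is JSON, a list of rows, each an object of numbers: "rx", "ry", "rz": the turn, a rotation vector about the world's x, y, z scaled (see below); "x", "y", "z": the shift along the world's x, y, z scaled (see below); "jaw": the opening, from -1 (shut) to 1 (fully open). In form: [{"rx": .., "ry": .., "rz": .., "x": .., "y": .., "z": .., "jaw": ..}, ...]. A call has 1 to 8 rows; each row shifts and turns the commanded pose from where the row before left it; what a row does not reach is not made up. The controller multiplies each number of a shift by 60 mm and each number of a turn by 10 degrees. A row lasts 1/8 s, in which the tool goes at most 62.5 mm and 10.7 degrees, less where a joint would pass 70% of its speed; a pose out of reach is approached as far as the arm can. A call with a number of a shift or a turn outside -1 to 1 is refused whole. A call with a gripper value outside its range is refused whole. The fingers move at their own pace and stop on an object; FORCE is the grip in N (left out, the last holds). Time passes only in rows, so rows that do not move let the fingers close. It gives the time, the measured TCP pose, the force, the opening and the grip force at its end, in the units of the state.
- get_obs(): the state, without advancing time (a new reading comes with each control period).
- grab_frame(name): name is "side" or "top"; returns the picture (420x560x3 uint8, red, green, blue); there is no depth.
- camera_params(name): a dict with "fx", "fy", "cx", "cy" (pixels), "R" (3x3) and "t" (3): a world point X has camera coordinates R X + t. Camera axes: x right, y down, z forward; pixel columns grow to the right and rows downward; lengths in m; the calibration is good to about 2 mm. A picture is of the moment at which its call begins. camera_params takes no time and is no camera call.
- r.hand_in(): hands the job in; it is judged then, once.
The state is a dict: "clock": time; "joints": joint angles; "qvel": joint speeds; "tau": joint torques, N m; "tcp_pos": TCP position; "orientation": TCP orientation; "contact_force": force on the tool from outside, world axes, zero at the start; "moment": the same for the moment, N m; "grip_width": finger opening in m; "gripper_force": force on a finger pad.
Only numpy, scipy, OpenCV 4.12 (cv2) and the standard library are available. Lean on these libraries where they do the work, as an engineer would, in place of code of your own. Each camera call takes 0.05 s, during which the arm holds its last target. There are 200 camera calls.

TASK

Take the sieve screen out of the slotted rack by its handle and hang it by its eye on the spring-loaded hook of the stand. Before letting go, tug it gently down by the handle so that the hook sinks 2 to 3 cm, without bottoming the spring, for about half a second, to confirm it is held. Then let the hook rise again and leave the screen hanging there at rest, with the other things on the bench undisturbed.

Things in the scene. Friction and masses are not known exactly. Their poses are not given: they have to be found in the camera images.
- screen: Aluminium sieve screen, 0.12 kg, upright in the rack's middle slot. Origin: middle of bottom edge; z up, y along its width, x normal to it. Meshed frame 110 wide, 80 high, 10 thick; above it an open eye (hole along x) 40 wide, z 80 to 126, topped by an inverted V falling 20 deg to each side, centring it on the hook; flat handle 26 wide (y), 8 thick (x), z 128 to 200. Either face may face the hook.
- grip (a point): Point in the middle of the screen's handle, 176 mm above the screen's bottom edge, 24 mm below the handle's top; a good place for the TCP. Axes as the screen's. Pinch the 8 mm thickness (along x) from above. Fingertips that end 20 mm or more above the peak of the eye clear the hook.
- eye (a point): Peak of the eye's inverted V (underside), in the screen's middle, 126 mm above its bottom edge. Axes as the screen's.
- rack: Fixed wooden rack, 124 (x) x 150 (y) x 40 mm high, with three slots along its y, 14 mm wide; slot floor 14 mm above the bench, so slots are 26 mm deep. Origin: centre of its underside.
- stand: Fixed steel hook stand, with its hook. Origin: on the upright's axis at bench height. Base plate 12 mm high, x -98 to +28, y -65 to +65 mm; upright tube up to 38 mm across, 142 mm high, out of which the hook's stem rises (stem top 8 mm above the bar's centre line). The hook points along the stand's -x. Its tip is the highest part.
- hook_seat (a point): On the centre line of the hook's level bar (10 thick), 50 mm before the stem: where to hang the screen, its plane across the bar. 206 mm above bench at rest; moves with the hook. Free end points to -x: bar spans x -25 to +50, then the tip bends up to x -44, z +19. Pass the eye over the tip with its peak about 30 (25 to 38) mm above this point; hung, the peak is 5 mm above it.
- hook (a joint): How far the hook has sunk into the tube, m: 0 at rest (up), 0.045 bottomed. A spring pushes it up: it starts to sink at about 1 N, then 0.2 N per mm (4 N at 15 mm, 6 N at 25 mm). The screen alone sinks it at most 3 mm.
- tape: Roll of masking tape, 95 across, 25 high, lying flat; bystander. Origin: centre of underside.
- loupe: Folded black hand lens, 32x50x16 mm; bystander. Origin: centre of underside.
- flint: Dark stone, 37x43x31 mm; bystander. Origin: centre of underside.
There are look-alikes about, which are no part of the job. Several things have the shape of the stand; the one meant has the colours described above.

How it is judged:
By the outcome, as a careful person would: the job done as asked, in the order asked, and still so for the second after the job is handed in, with the robot touching nothing.
It also fails if it takes over 53 s, if anything falls off the work surface, if the arm or the gripper's body presses on something with over 40 N, if the wrist force passes 120 N, or if a joint passes its speed limit or range.

## Working session

There is one attempt and no reset: what is moved stays moved. The work goes in short steps, Python scripts to look and compute and a shell command to move; the robot and the scene stay as the last step left them, time stands still between calls to the robot, and variables do not carry over. Pictures are saved under pics/ and viewed, at most 10 in all, crops included, and the job is handed in when it is done.

```bash
mkdir -p pics
python3 - <<'E'
from bench import *
import cv2,numpy as np
for n in("side","top"):
    cv2.imwrite(f"pics/{n}0.png",grab_frame(n)[:,:,::-1]); p=camera_params(n)
    print(n,p['fx'],p['cx'],p['cy'],np.round(p['R'],3).tolist(),np.round(p['t'],3), 'C',np.round(-np.array(p['R']).T@p['t'],3))
o=get_obs();print(o['clock'],o['tcp_pos'],o['orientation'],o['contact_force'],o['grip_width'])
E
```

```text
side 418.8306211174177 281.7709946810075 209.2423571001834 [[0.887, -0.461, 0.004], [-0.272, -0.53, -0.803], [0.372, 0.711, -0.596]] [-0.577  0.254  0.858] C [ 0.261 -0.742  0.717]
top 423.894804642292 279.39966378703355 215.32335854914828 [[-0.017, -1.0, 0.01], [-0.99, 0.016, -0.138], [0.137, -0.012, -0.99]] [-0.053  0.61   1.191] C [ 0.439 -0.048  1.264]
0.1 [0.16741025 0.65339203 0.24914936] [-3.92830482e-01 -3.11682820e+00  2.51552303e-03] [-0.65904026 -0.8542861  -1.14738632] 0.08531416154909406
```

View pics/side0.png

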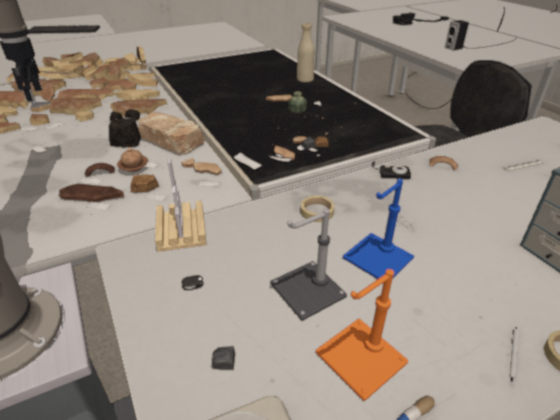

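View pics/top0.png

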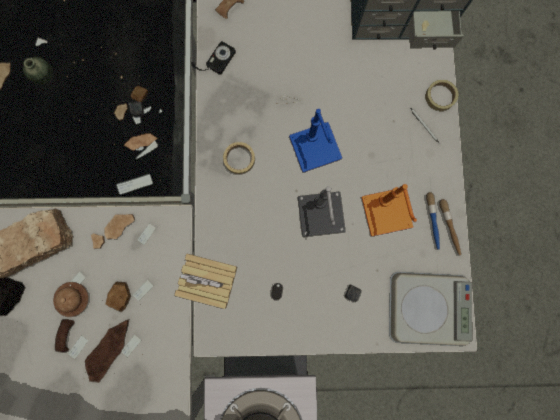

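Side view: the screen stands in the yellow rack at about (178,225), and there are three stands: grey steel (310,270), blue (380,240) and orange (370,330). Top view: rack (206,281), grey stand (322,213), blue (316,145), orange (388,210), tape (239,158), loupe (277,291), flint (353,293). The "steel" stand should be the grey one; I'll confirm it in an enlarged crop.

```bash
cat > h.py <<'E'
from bench import *
import cv2,numpy as np
def ray(n,uv):
    p=camera_params(n);R=np.array(p['R']);t=np.array(p['t'])
    return -R.T@t, R.T@np.array([(uv[0]-p['cx'])/p['fx'],(uv[1]-p['cy'])/p['fy'],1])
def onz(n,uv,z):
    c,d=ray(n,uv); return c+d*(z-c[2])/d[2]
def tri(a,b):
    (c1,d1),(c2,d2)=ray('side',a),ray('top',b)
    s=np.linalg.lstsq(np.c_[d1,-d2],c2-c1,rcond=None)[0]
    p,q=c1+s[0]*d1,c2+s[1]*d2
    return (p+q)/2,np.linalg.norm(p-q)
def proj(n,X):
    p=camera_params(n);c=np.array(p['R'])@X+p['t'];return np.array([p['fx']*c[0]/c[2]+p['cx'],p['fy']*c[1]/c[2]+p['cy']])
E
python3 - <<'E'
import cv2,numpy as np
s=cv2.imread('pics/side0.png');t=cv2.imread('pics/top0.png')
def c(im,x,y,w,h): return cv2.resize(im[y:y+h,x:x+w],(400,300),interpolation=cv2.INTER_CUBIC)
cv2.imwrite('pics/crops0.png',np.vstack([np.hstack([c(s,130,155,120,90)[:], c(s,260,190,160,120)]),np.hstack([c(t,160,240,100,75),c(t,285,175,100,75)])]))
E
```

```text
(no output)
```

View pics/crops0.png

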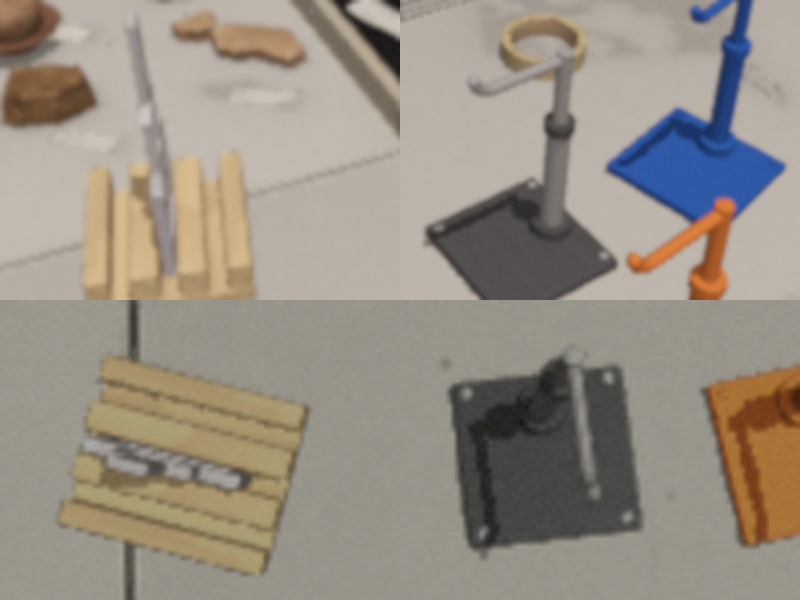

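The crops confirm it: the grey stand with the dark base is the steel one; blue and orange are look-alikes. The screen is edge-on to the side camera in the rack's middle slot.

Run:
```python
from h import *
np.set_printoptions(precision=4,suppress=True)
r_=np.array([onz('top',p,.04) for p in [(187,254.2),(236.7,266.2),(226.2,308.7),(174.5,296.2)]])
c=r_.mean(0);print('rack',c,[np.linalg.norm(r_[i]-r_[(i+1)%4]) for i in range(4)])
e=(r_[0]-r_[1])+(r_[3]-r_[2]);a=np.arctan2(e[1],e[0]);print('rack y dir deg',np.degrees(a),'yaw',np.degrees(a)-90)
b=np.array([onz('top',p,.012) for p in [(297.5,197),(340,191.7),(345.5,231.7),(303,237)]])
print('base c',b.mean(0),[np.linalg.norm(b[i]-b[(i+1)%4]) for i in range(4)])
for e in((b[0]-b[1])+(b[3]-b[2]),(b[0]-b[3])+(b[1]-b[2])):print('dir',np.degrees(np.arctan2(e[1],e[0])))
print('stemtop',tri((326,210.8),(328.7,188.2)),onz('top',(328.7,188.2),.214))
print('tip',tri((291,222.8),(333.7,223)),onz('top',(333.7,223),.222))
th=a-np.pi/2
for z in(0.19,0.214): print('handle top exp',proj('top',np.r_[c[:2],z]),proj('side',np.r_[c[:2],z]))
print(onz('side',(169.9,159.5),.214))
for y in(-.055,.055):
  print('frame',proj('top',np.r_[c[0]-np.sin(th)*y,c[1]+np.cos(th)*y,.094]))
```

```text
rack [0.423  0.1491 0.04  ] [np.float64(0.14711493344653767), np.float64(0.12247182854363574), np.float64(0.15095374935552755), np.float64(0.12281156640361633)]
rack y dir deg 75.61555005035521 yaw -14.38444994964479
base c [ 0.6142 -0.1891  0.012 ] [np.float64(0.12910442634630204), np.float64(0.12167386867720345), np.float64(0.12743524443120607), np.float64(0.12133276510438384)]
dir 96.24005134252319
dir 5.991064115555948
stemtop (array([ 0.652 , -0.1866,  0.2141]), np.float64(8.957034944282358e-05)) [ 0.652  -0.1866  0.214 ]
tip (array([ 0.5645, -0.196 ,  0.2212]), np.float64(0.0044189380750024555)) [ 0.5624 -0.195   0.222 ]
handle top exp [196.4189 282.1435] [169.8071 170.5023]
handle top exp [194.6111 282.325 ] [168.2341 161.8229]
[0.4295 0.1581 0.214 ]
frame [222.4976 286.2268]
frame [183.3543 276.7675]
```

```bash
python3 -m jog '[{"x":0.43,"y":-0.84,"z":0.06,"rz":-0.9,"jaw":1},{"x":0.43,"y":-0.84,"z":0.06,"rz":-0.9,"jaw":1},{"x":0.43,"y":-0.84,"z":0.06,"rz":-0.9,"jaw":1},{"x":0.43,"y":-0.84,"z":0.06,"rz":-0.9,"jaw":1},{"x":0.43,"y":-0.84,"z":0.06,"rz":-0.9,"jaw":1},{"x":0.43,"y":-0.84,"z":0.06,"rz":-0.9,"jaw":1},{"x":0.43,"y":-0.84,"z":0.06,"rz":-0.9,"jaw":1},{"x":0.43,"y":-0.84,"z":0.06,"rz":-0.9,"jaw":1}]' 30
python3 - <<'E'
from h import *
print(get_obs()['joints'])
t=grab_frame('top')[:,:,::-1];s=grab_frame('side')[:,:,::-1]
f=lambda im,x,y,w,h:cv2.resize(im[y:y+h,x:x+w],(400,400),interpolation=cv2.INTER_CUBIC)
cv2.imwrite('pics/a.png',np.hstack([f(t,165,245,80,80),f(s,125,110,120,120)]))
E
```

```text
[-1.42807965  0.47767757  0.02234404  1.55635329 -0.01152289  1.10929457
 -0.08304044]validation failed for argument at $[0]...
```

View pics/a.png

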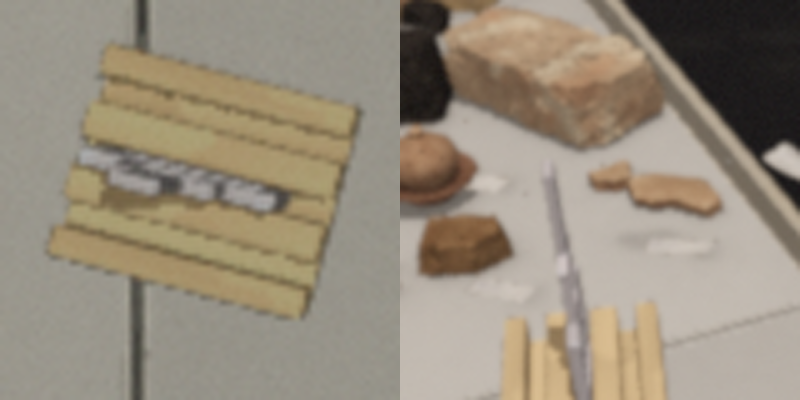

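The row was refused, likely because all the fields are required. The top crop shows the handle's top at about pixel (192,281), and the side crop at (169.5,160.5).

```bash
python3 -c "
from h import *
print(tri((169.5,160.5),(192,281.2)),onz('top',(192,281.2),.214))"
python3 -m jog '[{"rx":0,"ry":0,"rz":-0.9,"x":0.43,"y":-0.84,"z":0.06,"jaw":1},{"rx":0,"ry":0,"rz":-0.9,"x":0.43,"y":-0.84,"z":0.06,"jaw":1},{"rx":0,"ry":0,"rz":-0.9,"x":0.43,"y":-0.84,"z":0.06,"jaw":1},{"rx":0,"ry":0,"rz":-0.9,"x":0.43,"y":-0.84,"z":0.06,"jaw":1},{"rx":0,"ry":0,"rz":-0.9,"x":0.43,"y":-0.84,"z":0.06,"jaw":1},{"rx":0,"ry":0,"rz":-0.9,"x":0.43,"y":-0.84,"z":0.06,"jaw":1},{"rx":0,"ry":0,"rz":-0.9,"x":0.43,"y":-0.84,"z":0.06,"jaw":1},{"rx":0,"ry":0,"rz":-0.9,"x":0.43,"y":-0.84,"z":0.06,"jaw":1}]' 30
```

```text
(array([0.42671189, 0.15539694, 0.2132894 ]), np.float64(0.0018284381852251006)) [0.42582793 0.15546144 0.214     ]
clock: 1.2
tcp_pos: [0.3745, 0.2489, 0.279]
orientation: [-2.156, -2.285, -0.001]
contact_force: [0.5, 1.0, 0.1]
grip_width: 0.0852
gripper_force: 0.0
```

```bash
python3 -m jog '[{"rx":0,"ry":0,"rz":-0.9,"x":0.43,"y":-0.78,"z":0,"jaw":1},{"rx":0,"ry":0,"rz":-0.9,"x":0.43,"y":-0.78,"z":0,"jaw":1},{"rx":0,"ry":0,"rz":0,"x":0,"y":0,"z":-0.3,"jaw":1},{"rx":0,"ry":0,"rz":0,"x":0,"y":0,"z":0,"jaw":1}]'
python3 - <<'E'
from h import *
t=grab_frame('top')[:,:,::-1];s=grab_frame('side')[:,:,::-1]
f=lambda im,x,y,w,h:cv2.resize(im[y:y+h,x:x+w],(400,400),interpolation=cv2.INTER_CUBIC)
cv2.imwrite('pics/b.png',np.hstack([f(t,145,225,120,120),f(s,125,110,120,120)]))
E
```

```text
clock: 1.7
tcp_pos: [0.4248, 0.1564, 0.26]
orientation: [-2.483, -1.925, 0.004]
contact_force: [-0.7, -0.0, 0.3]
grip_width: 0.0854
gripper_force: 0.0
```

View pics/b.png

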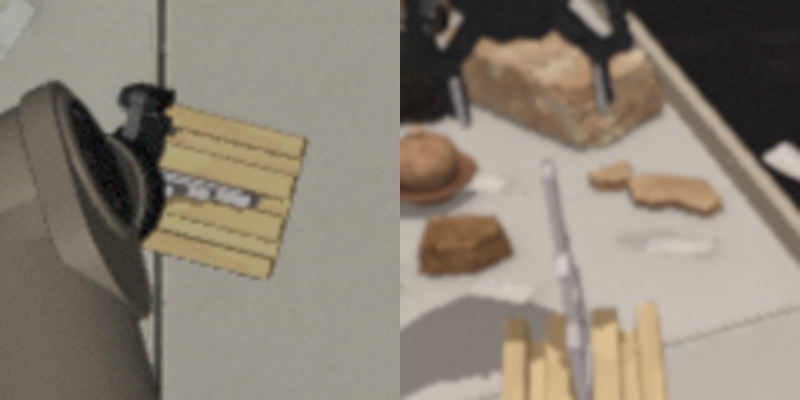

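The fingers straddle the handle (tips at crop x 460 and 603, handle at 548), so I descend and close.

```bash
python3 -m jog '[{"rx":0,"ry":0,"rz":0,"x":0.01,"y":0,"z":-0.58,"jaw":1},{"rx":0,"ry":0,"rz":0,"x":0.01,"y":0,"z":-0.58,"jaw":1},{"rx":0,"ry":0,"rz":0,"x":0,"y":0,"z":0,"jaw":1},{"rx":0,"ry":0,"rz":0,"x":0,"y":0,"z":0,"jaw":-1},{"rx":0,"ry":0,"rz":0,"x":0,"y":0,"z":0,"jaw":-1},{"rx":0,"ry":0,"rz":0,"x":0,"y":0,"z":0,"jaw":-1},{"rx":0,"ry":0,"rz":0,"x":0,"y":0,"z":0,"jaw":-1},{"rx":0,"ry":0,"rz":0,"x":0,"y":0,"z":0,"jaw":-1}]' 40
```

```text
clock: 2.8
tcp_pos: [0.4271, 0.1573, 0.1916]
orientation: [-2.482, -1.926, -0.002]
contact_force: [-0.1, -0.4, 3.0]
grip_width: 0.0076
gripper_force: 39.8
```

```bash
python3 -m jog '[{"rx":0,"ry":0,"rz":0,"x":0,"y":0,"z":0.2,"jaw":-1},{"rx":0,"ry":0,"rz":0,"x":0,"y":0,"z":0.3,"jaw":-1},{"rx":0,"ry":0,"rz":0,"x":0,"y":0,"z":0.4,"jaw":-1},{"rx":0,"ry":0,"rz":0,"x":0,"y":0,"z":0.4,"jaw":-1},{"rx":0,"ry":0,"rz":0,"x":0,"y":0,"z":0.3,"jaw":-1},{"rx":0,"ry":0,"rz":0,"x":0,"y":0,"z":0.1,"jaw":-1},{"rx":0,"ry":0,"rz":0,"x":0,"y":0,"z":0,"jaw":-1}]' 60
python3 -m jog '[{"rx":0,"ry":0,"rz":0.25,"x":0.1,"y":-0.36,"z":0,"jaw":-1},{"rx":0,"ry":0,"rz":0.25,"x":0.2,"y":-0.72,"z":0,"jaw":-1},{"rx":0,"ry":0,"rz":0.25,"x":0.24,"y":-0.85,"z":0,"jaw":-1},{"rx":0,"ry":0,"rz":0.26,"x":0.24,"y":-0.85,"z":0,"jaw":-1},{"rx":0,"ry":0,"rz":0.26,"x":0.24,"y":-0.85,"z":0,"jaw":-1},{"rx":0,"ry":0,"rz":0.26,"x":0.24,"y":-0.85,"z":0,"jaw":-1},{"rx":0,"ry":0,"rz":0.26,"x":0.22,"y":-0.8,"z":0,"jaw":-1},{"rx":0,"ry":0,"rz":0.25,"x":0.17,"y":-0.65,"z":0,"jaw":-1}]'
python3 -m jog '[{"rx":0,"ry":0,"rz":0,"x":0,"y":0,"z":0,"jaw":-1},{"rx":0,"ry":0,"rz":0,"x":0,"y":0,"z":0,"jaw":-1}]'
python3 - <<'E'
from h import *
t=grab_frame('top')[:,:,::-1];s=grab_frame('side')[:,:,::-1]
f=lambda im,x,y,w,h:cv2.resize(im[y:y+h,x:x+w],(400,400),interpolation=cv2.INTER_CUBIC)
cv2.imwrite('pics/c.png',np.hstack([f(t,270,150,120,120),f(s,220,130,160,160)]))
E
```

```text
clock: 3.68
tcp_pos: [0.4266, 0.1571, 0.2933]
orientation: [-2.482, -1.926, -0.0]
contact_force: [0.1, 0.2, -0.7]
grip_width: 0.0078
gripper_force: 59.2
clock: 4.68
tcp_pos: [0.5254, -0.2006, 0.2921]
orientation: [-2.1, -2.335, 0.003]
contact_force: [0.6, 0.5, -0.8]
grip_width: 0.0077
gripper_force: 59.2
clock: 4.92
tcp_pos: [0.5252, -0.198, 0.2922]
orientation: [-2.101, -2.333, 0.002]
contact_force: [-0.3, 0.5, -1.9]
grip_width: 0.0071
gripper_force: 59.2
```

View pics/c.png

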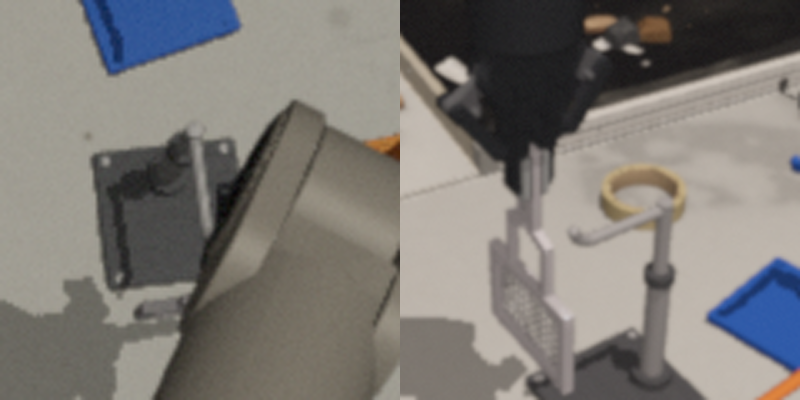

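The screen is held upright, and its eye is visible in the side crop between about (520,215) and (552,290). I'll check its projected geometry against the image.

Run:
```python
from h import *
o=get_obs();T=np.array(o['tcp_pos']);a=np.radians(6);ux=np.array([np.cos(a),np.sin(a),0]);uy=np.array([-np.sin(a),np.cos(a),0])
P=lambda y,z,x=0:np.round((proj('side',T+x*ux+y*uy+np.array([0,0,z-.1776]))-[220,130])*2.5+[400,0])
for n,y,z in[('botR',-.055,0),('topR',-.055,.08),('topL',.055,.08),('botL',.055,0),('peak',0,.126),('eyeBR',-.02,.08)]:print(n,P(y,z,-.005),P(y,z,.005))
S=np.array([.6008,-.1912,.206])
for n,x,z in[('tip',-.044,.019),('bar',-.0,0),('stem',.05,.008)]:print(n,np.round((proj('side',S+x*ux+[0,0,z])-[220,130])*2.5+[400,0]),np.round((proj('top',S+x*ux+[0,0,z])-[270,150])*400/120))
```

```text
botR [564. 395.] [574. 390.]
topR [565. 319.] [576. 314.]
topL [487. 239.] [498. 235.]
botL [491. 313.] [501. 309.]
peak [523. 230.] [535. 225.]
eyeBR [539. 292.] [550. 287.]
tip [566. 231.] [214. 250.]
bar [612. 231.] [203. 196.]
stem [663. 202.] [195. 129.]
```

The projections match the picture: corners within 5 crop px, and the tip within 1 cm along the bar. I lower 4 mm and thread the eye over the tip.

```bash
python3 -m jog '[{"rx":0,"ry":0,"rz":0,"x":0.1,"y":0,"z":-0.06,"jaw":-1},{"rx":0,"ry":0,"rz":0,"x":0.2,"y":0.02,"z":0,"jaw":-1},{"rx":0,"ry":0,"rz":0,"x":0.2,"y":0.02,"z":0,"jaw":-1},{"rx":0,"ry":0,"rz":0,"x":0.2,"y":0.02,"z":0,"jaw":-1},{"rx":0,"ry":0,"rz":0,"x":0.2,"y":0.02,"z":0,"jaw":-1},{"rx":0,"ry":0,"rz":0,"x":0.2,"y":0.02,"z":0,"jaw":-1},{"rx":0,"ry":0,"rz":0,"x":0.16,"y":0.02,"z":0,"jaw":-1},{"rx":0,"ry":0,"rz":0,"x":0,"y":0,"z":0,"jaw":-1}]'
python3 - <<'E'
from h import *
s=grab_frame('side')[:,:,::-1]
cv2.imwrite('pics/d.png',cv2.resize(s[130:290,240:400],(600,600),interpolation=cv2.INTER_CUBIC))
E
```

```text
clock: 6.02
tcp_pos: [0.602, -0.1912, 0.2894]
orientation: [2.101, 2.336, -0.001]
contact_force: [-0.5, -0.1, -0.6]
grip_width: 0.0072
gripper_force: 59.2
```

View pics/d.png

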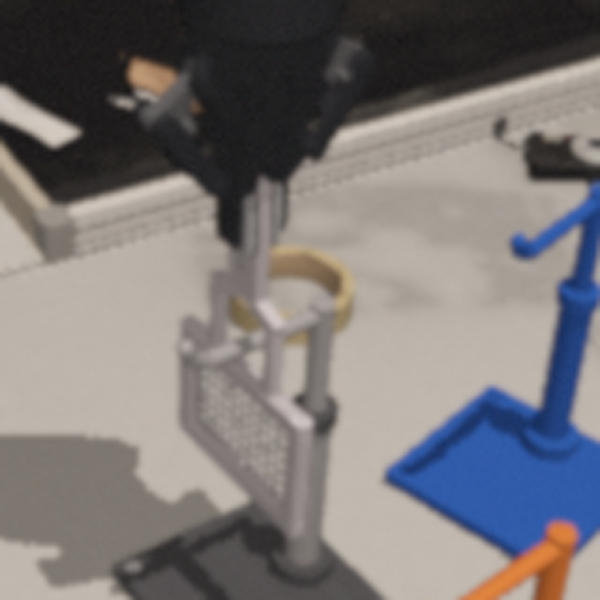

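The bar runs through the eye: tip in front at (190,348), stem behind at (320,310). I lower to contact, in small steps.

```bash
python3 -m jog '[{"rx":0,"ry":0,"rz":0,"x":0,"y":0,"z":-0.15,"jaw":-1},{"rx":0,"ry":0,"rz":0,"x":0,"y":0,"z":-0.15,"jaw":-1},{"rx":0,"ry":0,"rz":0,"x":0,"y":0,"z":-0.1,"jaw":-1},{"rx":0,"ry":0,"rz":0,"x":0,"y":0,"z":0,"jaw":-1}]'
python3 -m jog '[{"rx":0,"ry":0,"rz":0,"x":0,"y":0,"z":-0.08,"jaw":-1},{"rx":0,"ry":0,"rz":0,"x":0,"y":0,"z":-0.08,"jaw":-1},{"rx":0,"ry":0,"rz":0,"x":0,"y":0,"z":0,"jaw":-1}]'
python3 -m jog '[{"rx":0,"ry":0,"rz":0,"x":0,"y":0,"z":-0.08,"jaw":-1},{"rx":0,"ry":0,"rz":0,"x":0,"y":0,"z":-0.08,"jaw":-1},{"rx":0,"ry":0,"rz":0,"x":0,"y":0,"z":0,"jaw":-1}]'
```

```text
clock: 6.58
tcp_pos: [0.6009, -0.1913, 0.2649]
orientation: [-2.101, -2.334, 0.001]
contact_force: [0.1, 0.1, -1.3]
grip_width: 0.0072
gripper_force: 59.2
clock: 6.95
tcp_pos: [0.6015, -0.1916, 0.256]
orientation: [2.101, 2.335, 0.0]
contact_force: [-0.7, 0.8, 1.2]
grip_width: 0.0075
gripper_force: 59.6
clock: 7.32
tcp_pos: [0.6015, -0.1916, 0.2463]
orientation: [2.101, 2.335, 0.0]
contact_force: [0.5, 1.1, 3.0]
grip_width: 0.0077
gripper_force: 59.9
```

```bash
python3 -m jog '[{"rx":0,"ry":0,"rz":0,"x":0,"y":0,"z":-0.14,"jaw":-1},{"rx":0,"ry":0,"rz":0,"x":0,"y":0,"z":0,"jaw":-1},{"rx":0,"ry":0,"rz":0,"x":0,"y":0,"z":0,"jaw":-1}]'
python3 - <<'E'
from h import *
s=grab_frame('side')[:,:,::-1]
cv2.imwrite('pics/e.png',cv2.resize(s[130:290,240:400],(600,600),interpolation=cv2.INTER_CUBIC))
E
```

```text
clock: 7.7
tcp_pos: [0.6015, -0.1915, 0.2384]
orientation: [2.101, 2.335, 0.0]
contact_force: [-0.2, 1.1, 6.0]
grip_width: 0.0073
gripper_force: 60.1
```

View pics/e.png

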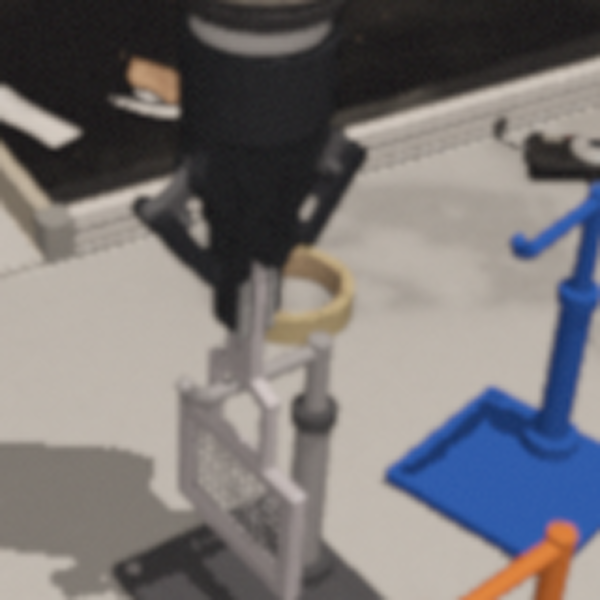

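The stem top dropped from (320,307) to (320,342), about 25 mm, and the force agrees with that. I hold a little longer, then let it rise slowly.

```bash
python3 -m jog '[{"rx":0,"ry":0,"rz":0,"x":0,"y":0,"z":0,"jaw":-1},{"rx":0,"ry":0,"rz":0,"x":0,"y":0,"z":0,"jaw":-1},{"rx":0,"ry":0,"rz":0,"x":0,"y":0,"z":0.1,"jaw":-1},{"rx":0,"ry":0,"rz":0,"x":0,"y":0,"z":0.1,"jaw":-1},{"rx":0,"ry":0,"rz":0,"x":0,"y":0,"z":0.1,"jaw":-1},{"rx":0,"ry":0,"rz":0,"x":0,"y":0,"z":0.07,"jaw":-1},{"rx":0,"ry":0,"rz":0,"x":0,"y":0,"z":0,"jaw":-1},{"rx":0,"ry":0,"rz":0,"x":0,"y":0,"z":0,"jaw":-1}]' 20
```

```text
clock: 8.75
tcp_pos: [0.6013, -0.1914, 0.2599]
orientation: [-2.101, -2.335, 0.0]
contact_force: [0.5, -0.2, 0.5]
grip_width: 0.0069
gripper_force: 59.4
```

```bash
python3 -m jog '[{"rx":0,"ry":0,"rz":0,"x":0,"y":0,"z":0.02,"jaw":-1},{"rx":0,"ry":0,"rz":0,"x":0,"y":0,"z":0,"jaw":-1},{"rx":0,"ry":0,"rz":0,"x":0,"y":0,"z":0,"jaw":-0.75},{"rx":0,"ry":0,"rz":0,"x":0,"y":0,"z":0,"jaw":-0.5},{"rx":0,"ry":0,"rz":0,"x":0,"y":0,"z":0,"jaw":-0.25},{"rx":0,"ry":0,"rz":0,"x":0,"y":0,"z":0,"jaw":0},{"rx":0,"ry":0,"rz":0,"x":0,"y":0,"z":0,"jaw":0},{"rx":0,"ry":0,"rz":0,"x":0,"y":0,"z":0,"jaw":0}]'
python3 -m jog '[{"rx":0,"ry":0,"rz":0,"x":0,"y":0,"z":0.2,"jaw":0},{"rx":0,"ry":0,"rz":0,"x":0,"y":0,"z":0.5,"jaw":0},{"rx":0,"ry":0,"rz":0,"x":0,"y":0,"z":0.8,"jaw":0},{"rx":0,"ry":0,"rz":0,"x":0,"y":0,"z":0.8,"jaw":0},{"rx":0,"ry":0,"rz":0,"x":0,"y":0,"z":0,"jaw":0},{"rx":0,"ry":0,"rz":0,"x":0,"y":0,"z":0,"jaw":0},{"rx":0,"ry":0,"rz":0,"x":0,"y":0,"z":0,"jaw":0},{"rx":0,"ry":0,"rz":0,"x":0,"y":0,"z":0,"jaw":0}]'
python3 -m jog '[{"rx":0,"ry":0,"rz":0,"x":0,"y":0,"z":0,"jaw":0},{"rx":0,"ry":0,"rz":0,"x":0,"y":0,"z":0,"jaw":0},{"rx":0,"ry":0,"rz":0,"x":0,"y":0,"z":0,"jaw":0},{"rx":0,"ry":0,"rz":0,"x":0,"y":0,"z":0,"jaw":0},{"rx":0,"ry":0,"rz":0,"x":0,"y":0,"z":0,"jaw":0},{"rx":0,"ry":0,"rz":0,"x":0,"y":0,"z":0,"jaw":0},{"rx":0,"ry":0,"rz":0,"x":0,"y":0,"z":0,"jaw":0},{"rx":0,"ry":0,"rz":0,"x":0,"y":0,"z":0,"jaw":0}]'
python3 - <<'E'
from h import *
a=grab_frame('side')[:,:,::-1]
get=lambda:grab_frame('side')[:,:,::-1]
for i in range(6): b=get()
print('screen motion', np.abs(a.astype(int)-b)[180:290,280:335].mean())
f=lambda im,s:cv2.resize(im,s,interpolation=cv2.INTER_CUBIC)
cv2.imwrite('pics/f.png',np.hstack([f(b[130:290,240:400],(400,400)),f(b[:,:],(400,400))]))
E
```

```text
clock: 9.75
tcp_pos: [0.6013, -0.1915, 0.2614]
orientation: [2.102, 2.335, -0.0]
contact_force: [-0.5, 0.4, -0.1]
grip_width: 0.043
gripper_force: 0.0
clock: 10.75
tcp_pos: [0.601, -0.1912, 0.3984]
orientation: [-2.1, -2.334, 0.002]
contact_force: [0.6, 0.2, 0.1]
grip_width: 0.0426
gripper_force: 0.0
clock: 11.75
tcp_pos: [0.6013, -0.1915, 0.3994]
orientation: [2.102, 2.335, 0.0]
contact_force: [0.2, 0.2, 0.8]
grip_width: 0.0428
gripper_force: 0.0
screen motion 0.5985123966942149
```

View pics/f.png

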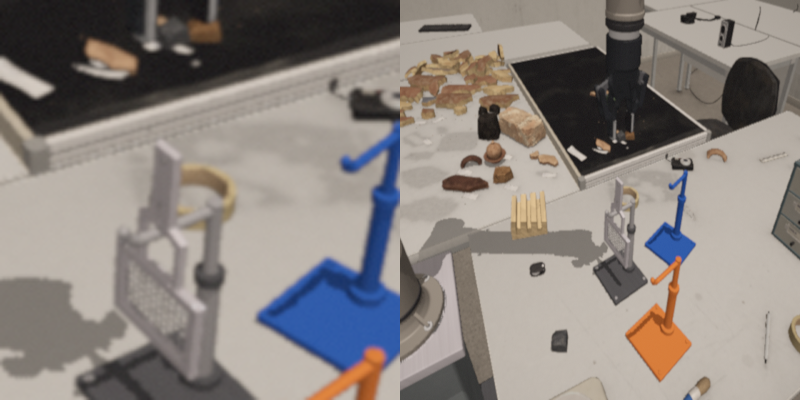

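The screen hangs upright on the hook, the hook is back up, the gripper is clear and the bystanders are where they were. I wait 2 s for any sway to die out, then hand in.

```bash
for i in 1 2; do python3 -m jog '[{"rx":0,"ry":0,"rz":0,"x":0,"y":0,"z":0,"jaw":0},{"rx":0,"ry":0,"rz":0,"x":0,"y":0,"z":0,"jaw":0},{"rx":0,"ry":0,"rz":0,"x":0,"y":0,"z":0,"jaw":0},{"rx":0,"ry":0,"rz":0,"x":0,"y":0,"z":0,"jaw":0},{"rx":0,"ry":0,"rz":0,"x":0,"y":0,"z":0,"jaw":0},{"rx":0,"ry":0,"rz":0,"x":0,"y":0,"z":0,"jaw":0},{"rx":0,"ry":0,"rz":0,"x":0,"y":0,"z":0,"jaw":0},{"rx":0,"ry":0,"rz":0,"x":0,"y":0,"z":0,"jaw":0}]' >/dev/null; done
python3 -c "
from h import *
a=grab_frame('side').astype(int)
for i in range(4): b=grab_frame('side').astype(int)
d=np.abs(a-b);print(d[180:290,280:335].mean(),d[300:400,420:500].mean())
print(r.hand_in())"
```

```text
0.5927823691460055 0.41941666666666666
the job is handed in; nothing more can be done
None
```

The screen is hanging at rest by its eye on the steel stand's hook; I tugged it down about 25 mm for about half a second before letting go, saw nothing else on the bench disturbed, and handed the job in at about 14 s of the 53 s allowed.

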